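# Flip the softener cap shut

### The job

Someone used the fabric softener and left its flip-top cap standing open: with the fingertips, tip the hinged cap of the wide, flat-sided bottle over and press it gently down until it is fully shut, then take the hand away. The bottle stays standing where it is and is not picked up. The two round flip-top bottles are rinsed and airing, so leave their caps open, and do not disturb anything else on the counter.

Things in the scene. Friction and masses are not known exactly. Their poses are not given: they have to be found in the camera images.
- softener: fabric softener, loose, 0.5 to 0.95 kg: white, blue band, the only wide flat-sided bottle: 64 mm deep (x), 96 mm wide (y), shoulders slope in from 122 to 162 mm, then a cap base 40 mm across, its flat top (deck) 182 mm above the counter. Origin: centre of the underside, z up. The cap hinges at the deck's back (+x) edge. A level push of 0.8 N at cap height can start to tip it
- softener_hinge (a point): centre of the softener cap's hinge line, at the back edge of the deck, 182 mm above the counter; its x axis is the bottle's x, pointing backward away from the bottle's axis, and the hinge line runs along y
- softener_cap (a joint): opening of the softener's lid, rad: 0 shut, 1.57 upright, more leans back over the hinge; starts at 1.1 to 1.9, limit 2.1. The lid is a disc 40 mm across, 10 mm thick, with a thumb lip farthest from the hinge; shut, its top is 192 mm above the counter. It stays where it is left and turns under about 0.2 N at its rim
- softener_cap_tip (a point): edge of the softener's lid farthest from the hinge, 40 mm from the hinge line, at half the lid's thickness (5 mm)
- round_short: short round flip-top bottle, empty and light (100 g), white with the same blue band and the same 40 mm cap: 68 mm across, deck 118 mm above the counter, its lid standing open (up to 160 mm high). Origin: centre of the underside. Its hinge is on its +x side. To be left alone
- round_short_cap_tip (a point): edge of the short round bottle's lid farthest from its hinge, 40 mm from it
- round_tall: slim taller round flip-top bottle, empty and light (100 g), white with the same blue band and the same 40 mm cap: 54 mm across, deck 166 mm above the counter, its lid standing open (up to 208 mm high). Origin: centre of the underside. Its hinge is on its +x side. To be left alone
- round_tall_cap_tip (a point): edge of the slim round bottle's lid farthest from its hinge, 40 mm from it
- jug: big white jug with a handle and a blue screw cap, 100 x 136 mm, 267 mm tall; bystander at the left. Origin: centre of the underside
- spray_a: white trigger spray bottle with grey head, 74 mm across, 241 mm tall, head reaching 64 mm out to its -x side; bystander at the left. Origin: centre of the underside
- spray_b: clear trigger spray bottle with white head, 66 mm across, 251 mm tall, head reaching 64 mm out to its -x side; bystander at the far left. Origin: centre of the underside
- powder_box: cardboard washing-powder box, 70 x 140 mm, 193 mm tall; bystander at the right. Origin: centre of the underside
- dosing_cup: small white open dosing cup, 60 mm across the rim, 45 mm high; bystander behind the bottles. Origin: centre of the underside
- soap_carton: flat paper carton of soap, 62 x 92 mm, 34 mm high; bystander in front of the bottles. Origin: centre of the underside
- scrub_brush: wooden-backed scrubbing brush, 130 x 45 mm, 36 mm high; bystander behind the bottles. Origin: centre of the underside
- tabs_jar: clear jar with white lid, 62 mm across, 75 mm high; bystander in front of the bottles. Origin: centre of the underside
Not all that is in view belongs to the job. Leave any orange or red look-alike of the softener alone.

How it is judged:
By the outcome, as a careful person would: the job done as asked, in the order asked, and still so for the second after the job is handed in, with the robot touching nothing.
It also fails if it takes over 32 s, if anything falls off the work surface, if the arm or the gripper's body presses on something with over 40 N, if the wrist force passes 120 N, or if a joint passes its speed limit or range.

### The arm

A 6-joint arm with a two-finger parallel gripper is mounted at the origin on the work surface. World frame = base frame: x ahead of the robot, y to its left, z up, the work surface at z = 0. Lengths are in m, angles in rad, forces in N, time in s.
With the tool pointing down it reaches from about 0.375 to 0.9 m from the base axis. Payload 3.1 kg.
Tool frame: the origin (TCP) lies between the finger pads; the fingertips stand 17 mm ahead of it and the grasp point (between the pads) lies 2 mm behind it (robot.nose_length is the distance from the TCP to the fingertips, in m); z points along the fingers, y is the line along which they close (so a half turn about z gives the same grasp; the last joint's range is limited). The gripper opens to 87 mm and grips with 3 to 60 N. Pads are 19 mm wide; open, the fingers measure 117 mm over their backs; the gripper's body (75 mm by 190 mm) begins 51 mm behind the grasp point.
Start: joints at [1.06, 0.527, 1.433, -0, 1.181, -0.178], TCP at [0.204, 0.591, 0.24] pointing down, gripper open.
Joint ranges: [-3.08, 3.08], [-0.75, 2.2], [0.22, 2.44], [-1.43, 4.57], [0, 2.65], [-2.85, 2.85]. Speed limits (rad/s): [2.79, 2.79, 3.14, 3.14, 3.14, 3.14].

### API

Orientations are given as a unit quaternion [x, y, z, w].
In Python, from rig import robot, cams gives the robot as it stands.
- The arm moves only by the shell command python3 -m pendant 'ROWS' [FORCE]. ROWS is JSON, a list of rows, each an object with "jaw": the opening, from 0 (shut) to 1 (fully open); "linear": the shift along the tool's x, y, z in cm, a list of three; "twist": the turn about the tool's z in degrees. A call has 1 to 12 rows; each row shifts and turns the commanded pose from where the row before left it, along the tool's axes as they then stand; what a row does not reach is not made up. A row lasts 1/12 s, in which the tool goes at most 41.7 mm and 7.16 degrees, less where a joint would pass 70% of its speed; a pose out of reach is approached as far as the arm can. A call is refused whole if a number of a shift passes 4.17 or a number of a turn 7.16, either way. A call with a gripper value outside its range is refused whole. The fingers move at their own pace and stop on an object; FORCE is the grip in N (left out, the last holds). Time passes only in rows, so rows that do not move let the fingers close. It gives the time, the measured TCP pose, the force, the opening and the grip force at its end, in the units of the state.
- robot.get_obs(): the state, without advancing time (a new reading comes with each control period).
- cams.camera(name): name is "scene" or "top" or "wrist"; returns a dict with "color" (384x512x3 uint8, blue, green, red), "depth" (384x512 float32, m along the optical axis (not along the pixel's ray), 0 where there is no reading), "fov_y" (degrees; the focal length in pixels is half the picture's height over the tangent of half this angle, whatever the lens; pixels are square), "cx", "cy" (the principal point, pixels), "k1" (the pictures are not rectified: a ray, as slopes to the right and down, at radius r is drawn at 1 + k1 r^2 times it, then the intrinsics apply), "view" (4x4, takes a point from world to camera coordinates). Camera axes: x right, y down, z forward; pixel columns grow to the right and rows downward; lengths in m; the calibration is good to about 2 mm. A picture is of the moment at which its call begins.
- robot.hand_in(): hands the job in; it is judged then, once.
The state is a dict: "time": time; "q": joint angles; "joint_velocities": joint speeds; "joint_torque": joint torques, N m; "position": TCP position; "tool_rot": TCP orientation; "ft_force": force on the tool from outside, world axes, zero at the start; "moment": the same for the moment, N m; "grip_width": finger opening in m; "grip_force": force on a finger pad.
Only numpy, scipy, OpenCV 4.12 (cv2) and the standard library are available. Lean on these libraries where they do the work, as an engineer would, in place of code of your own. Each camera call takes 0.05 s, during which the arm holds its last target. There are 200 camera calls.

## Working session

There is one attempt and no reset: what is moved stays moved. The work goes in short steps, Python scripts to look and compute and a shell command to move; the robot and the scene stay as the last step left them, time stands still between calls to the robot, and variables do not carry over. Pictures are saved under pics/ and viewed, at most 10 in all, crops included, and the job is handed in when it is done.

```bash
mkdir -p pics; ls; cat > h.py <<'E'
import numpy as np, cv2
from rig import robot, cams
def cloud(c):
    h,w=c["depth"].shape; f=h/2/np.tan(np.radians(c["fov_y"]/2))
    K=np.array([[f,0,c["cx"]],[0,f,c["cy"]],[0,0,1]],float)
    v,u=np.mgrid[:h,:w]; p=np.stack([u,v],-1).reshape(-1,1,2).astype(np.float64)
    n=cv2.undistortPoints(p,K,np.array([c["k1"],0,0,0.])).reshape(h,w,2)
    d=c["depth"]; P=np.concatenate([n*d[...,None],d[...,None]],-1)
    T=np.linalg.inv(np.array(c["view"])); W=P@T[:3,:3].T+T[:3,3]
    W[d<=0]=np.nan; return W
E
python3 - <<'E'
from h import *
for n in("scene","top"):
    c=cams.camera(n); cv2.imwrite(f"pics/{n}0.png",c["color"]); np.save(f"{n}0.npy",cloud(c)); print(n,c["fov_y"],c["k1"],np.linalg.inv(c["view"]).round(3).tolist())
o=robot.get_obs(); print(o)
E
```

```text
pics
scene 45.70523435666635 -0.03414956685662996 [[0.814, 0.389, -0.431, 1.237], [0.581, -0.522, 0.625, -0.986], [0.018, -0.759, -0.651, 1.192], [0.0, 0.0, 0.0, 1.0]]
top 54.6373454779631 0.040015667958830166 [[-0.016, -0.997, 0.077, 0.45], [-1.0, 0.016, 0.008, 0.038], [-0.009, -0.077, -0.997, 1.256], [0.0, 0.0, 0.0, 1.0]]
{'time': 0.1, 'q': array([ 1.06048907e+00,  5.28391104e-01,  1.43379512e+00, -4.40764494e-05,
        1.18138230e+00, -1.78475097e-01]), 'joint_velocities': array([-0.00080165, -0.00176165, -0.00294025,  0.00116755, -0.00046152,
       -0.00034877]), 'joint_torque': array([-2.92725844e-07, -4.40987778e+01, -1.77150947e+01,  6.35244814e-02,
        5.33951260e-02, -4.20489414e-05]), 'position': array([0.2032631 , 0.59035156, 0.23865179]), 'tool_rot': array([ 1.65147549e-01,  9.86268377e-01, -9.36802671e-04, -3.14365968e-04]), 'ft_force': array([-0.5714352 , -0.60587917,  0.10645064]), 'moment': array([-0.02812062, -0.01701767,  0.02146596]), 'grip_force': 0.0, 'grip_width': 0.08688286789580082}
```

View pics/scene0.png

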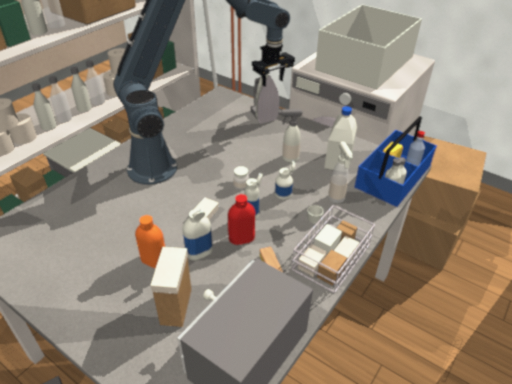

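View pics/top0.png

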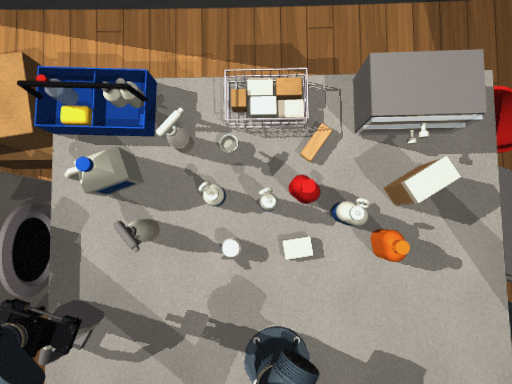

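The scene view shows the softener (white with a blue band) at about (198,232), the red look-alike at (241,220) and the orange one at (150,243). In the top view the softener is at (350,212), with its open lid at about (361,205).

```bash
python3 - <<'E'
from h import *
for n,(u0,u1,v0,v1) in {"top":(325,380,190,230),"scene":(175,225,190,262)}.items():
    W=np.load(f"{n}0.npy"); im=cv2.imread(f"pics/{n}0.png")
    P=W[v0:v1,u0:u1].reshape(-1,3); C=im[v0:v1,u0:u1].reshape(-1,3).astype(int)
    notcol=(abs(C[:,2]-C[:,1])<60)
    for a,b in((.02,.05),(.05,.12),(.12,.165),(.172,.19),(.19,.2),(.2,.21),(.21,.24)):
        m=(P[:,2]>a)&(P[:,2]<b)&notcol
        if m.sum()>2:
            Q=P[m]; print(n,a,b,m.sum(),"min",Q.min(0).round(3),"max",Q.max(0).round(3),"med",np.median(Q,0).round(3))
    crop=cv2.resize(im[v0-20:v1+20,u0-20:u1+20],None,fx=6,fy=6,interpolation=cv2.INTER_CUBIC); cv2.imwrite(f"pics/{n}_crop.png",crop[:600,:800])
    # label image
W=np.load("top0.npy")
print((W[192:224:2,332:376:3,2]*1000).round())
# footprint: deep/wide from top shoulder points minAreaRect
W=W.reshape(-1,3); m=(W[:,2]>.1)&(W[:,2]<.17)&(W[:,0]>.4)&(W[:,0]<.6)&(W[:,1]<-.17)&(W[:,1]>-.36)
print(m.sum(),cv2.minAreaRect(W[m][:,:2].astype(np.float32)))
E
```

```text
top 0.02 0.05 37 min [ 0.431 -0.24   0.02 ] max [ 0.502 -0.189  0.05 ] med [ 0.464 -0.195  0.038]
top 0.05 0.12 103 min [ 0.429 -0.25   0.05 ] max [ 0.507 -0.189  0.119] med [ 0.466 -0.196  0.088]
top 0.12 0.165 406 min [ 0.432 -0.277  0.12 ] max [ 0.508 -0.19   0.165] med [ 0.465 -0.216  0.149]
top 0.172 0.19 197 min [ 0.447 -0.257  0.172] max [ 0.498 -0.216  0.19 ] med [ 0.47  -0.236  0.183]
top 0.19 0.2 19 min [ 0.483 -0.261  0.19 ] max [ 0.506 -0.228  0.2  ] med [ 0.492 -0.255  0.195]
top 0.2 0.21 12 min [ 0.483 -0.263  0.201] max [ 0.509 -0.228  0.209] med [ 0.497 -0.244  0.205]
top 0.21 0.24 51 min [ 0.488 -0.262  0.21 ] max [ 0.508 -0.23   0.226] med [ 0.5   -0.246  0.219]
scene 0.02 0.05 399 min [ 0.323 -0.284  0.02 ] max [ 0.507 -0.029  0.05 ] med [ 0.386 -0.091  0.034]
scene 0.05 0.12 415 min [ 0.439 -0.287  0.05 ] max [ 0.507 -0.201  0.12 ] med [ 0.491 -0.259  0.086]
scene 0.12 0.165 383 min [ 0.437 -0.38   0.12 ] max [ 0.559 -0.197  0.164] med [ 0.484 -0.257  0.143]
scene 0.172 0.19 74 min [ 0.448 -0.417  0.172] max [ 0.578 -0.217  0.19 ] med [ 0.469 -0.252  0.182]
scene 
[... 981 characters left out ...]
83. 155.  -1.   1.  -3.
    2.]
 [ 52. 101. 132. 144. 154. 159. 179. 183. 187. 185. 182. 147.  -1.  -5.
    4.]
 [ 48. 100. 133. 143. 152. 161. 178. 183. 188. 182. 183. 152.   2.  -1.
   -3.]
 [ 44.  88. 129. 142. 152. 159. 179. 183. 187. 181. 180. 156.  -2.   1.
   -4.]
 [ 25.  78. 119. 143. 149. 161. 174. 184. 182. 184. 182. 149.   3.   4.
    2.]
 [  5.  50. 107. 140. 151. 157. 162. 181. 180. 184. 157. 154.   3.   4.
   -3.]
 [  3.  32.  78. 119. 141. 151. 155. 161. 171. 162. 157. 146.   6.  -3.
    1.]
 [  2.   4.  12.  61. 108. 137. 139. 151. 157. 157. 150. 138.   3.   4.
    3.]]
537 ((0.445786714553833, -0.2754060924053192), (0.1885870099067688, 0.0641876608133316), 63.56881332397461)
```

```bash
python3 - <<'E'
import cv2,numpy as np
a=cv2.imread("pics/top_crop.png");b=cv2.imread("pics/scene_crop.png");print(a.shape,b.shape)
h=600;o=np.zeros((600,800,3),np.uint8)
a=cv2.resize(a,(400,int(a.shape[0]*400/a.shape[1])));b=cv2.resize(b,(400,int(b.shape[0]*400/b.shape[1])))
o[:min(600,a.shape[0]),:400]=a[:600];o[:min(600,b.shape[0]),400:]=b[:600];cv2.imwrite("pics/both.png",o)
E
```

```text
(480, 570, 3) (600, 540, 3)
```

View pics/both.png

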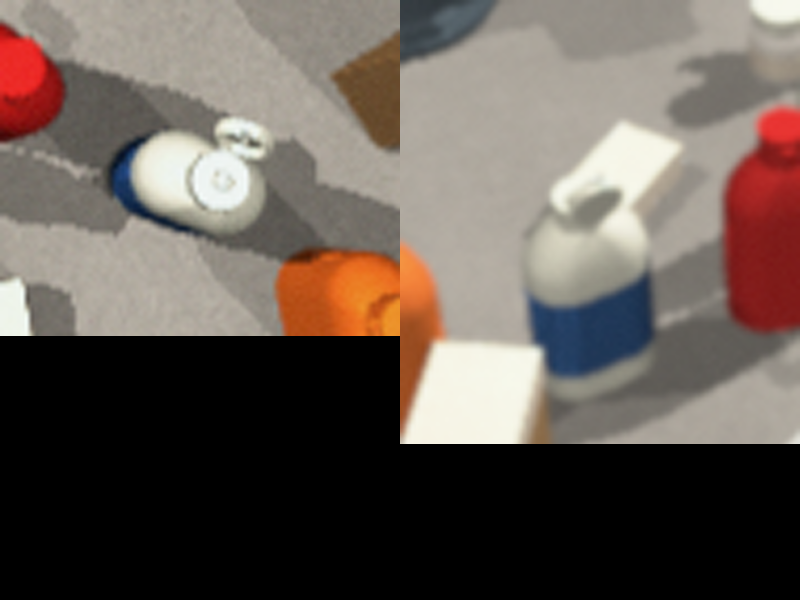

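The crops show the softener's deck at top-view (356,215) and its lid at about (361,204), roughly upright and up-right of the deck, so the bottle's yaw is about -20°. Next I'll fit the deck circle and the lid plane.

```bash
python3 - <<'E'
from h import *
from scipy.spatial.transform import Rotation as R
L={};D={}
for n in("top","scene"):
    W=np.load(f"{n}0.npy"); W=W[np.isfinite(W).all(-1)]
    W=W[np.hypot(W[:,0]-.48,W[:,1]+.24)<.06]
    d=W[(W[:,2]>.177)&(W[:,2]<.187)&(W[:,0]<.488)]; l=W[W[:,2]>.194]; D[n]=d;L[n]=l
    (c,r)=cv2.minEnclosingCircle(d[:,:2].astype(np.float32)); print(n,"deck",len(d),np.array(c).round(4),round(r,4))
    s=W[(W[:,2]>.1)&(W[:,2]<.16)]; b=cv2.minAreaRect(s[:,:2].astype(np.float32)); print("body",b)
    U,S,V=np.linalg.svd(l-l.mean(0)); nrm=V[2]*np.sign(V[2][0]); print("lid",len(l),l.mean(0).round(4),"n",nrm.round(3),"yaw",np.degrees(np.arctan2(nrm[1],nrm[0])).round(1),"elev",np.degrees(np.arcsin(nrm[2])).round(1))
    c=np.array(c); a=np.radians(-19); ex=np.array([np.cos(a),np.sin(a)])
    v=l[:,:2].mean(0)-c; print("dir deck->lid",np.degrees(np.arctan2(v[1],v[0])).round(1))
    s_=(l[:,:2]-c)@ex; t=(l[:,:2]-c)@[-ex[1],ex[0]]
    for z0 in(.195,.203,.211,.219): 
        m=abs(l[:,2]-z0)<.004; print(z0,m.sum(),s_[m].min().round(3),s_[m].max().round(3),t[m].min().round(3),t[m].max().round(3))
    print("top z",np.percentile(l[:,2],[95,100]).round(4))
o=robot.get_obs(); print(R.from_quat(o["tool_rot"]).as_matrix().round(3))
W=np.load("top0.npy").reshape(-1,3); m=(W[:,2]>.22)&(W[:,0]>.35)&(W[:,0]<.8)&(W[:,1]>-.5)&(W[:,1]<.2); print("tall",W[m].round(2)[::40] if m.any() else 0)
E
```

```text
top deck 162 [ 0.4681 -0.2355] 0.0212
body ((0.4664967358112335, -0.23374289274215698), (0.09553372859954834, 0.0641876608133316), 63.568824768066406)
lid 75 [ 0.4985 -0.2457  0.2129] n [ 0.88  -0.401 -0.253] yaw -24.5 elev -14.7
dir deck->lid -18.4
0.195 7 0.025 0.031 -0.018 0.017
0.203 13 0.022 0.034 -0.019 0.018
0.211 18 0.027 0.038 -0.018 0.018
0.219 33 0.028 0.039 -0.014 0.013
top z [0.2233 0.226 ]
scene deck 33 [ 0.4654 -0.2368] 0.0217
body ((0.4767112135887146, -0.24434471130371094), (0.09461705386638641, 0.0504194051027298), 53.35749053955078)
lid 81 [ 0.4972 -0.2512  0.2099] n [ 0.899 -0.434 -0.059] yaw -25.8 elev -3.4
dir deck->lid -24.3
0.195 10 0.03 0.037 -0.02 0.017
0.203 20 0.026 0.037 -0.021 0.017
0.211 26 0.026 0.04 -0.02 0.016
0.219 21 0.03 0.041 -0.016 0.011
top z [0.2221 0.2282]
[[-0.945  0.326 -0.001]
 [ 0.326  0.945 -0.002]
 [ 0.    -0.002 -1.   ]]
tall [[ 0.51 -0.24  0.22]]
```

```bash
python3 -m pendant '[{"jaw":0,"linear":[0,0,-3.5],"twist":0},{"jaw":0,"linear":[0,0,-3.5],"twist":0},{"jaw":0,"linear":[-2.5,-2.9,0],"twist":0},{"jaw":0,"linear":[-2.5,-2.9,0],"twist":0},{"jaw":0,"linear":[-2.5,-2.9,0],"twist":0},{"jaw":0,"linear":[-2.5,-2.9,0],"twist":0},{"jaw":0,"linear":[-2.5,-2.9,0],"twist":0},{"jaw":0,"linear":[-2.5,-2.9,0],"twist":0},{"jaw":0,"linear":[-2.5,-2.9,0],"twist":0},{"jaw":0,"linear":[-2.5,-2.9,0],"twist":0},{"jaw":0,"linear":[-2.5,-2.9,0],"twist":0},{"jaw":0,"linear":[-2.5,-2.9,0],"twist":0}]' 5
python3 -m pendant '[{"jaw":0,"linear":[-2.5,-2.9,0],"twist":0},{"jaw":0,"linear":[-2.5,-2.9,0],"twist":0},{"jaw":0,"linear":[-2.5,-2.9,0],"twist":0},{"jaw":0,"linear":[-2.5,-2.9,0],"twist":0},{"jaw":0,"linear":[-2.5,-2.9,0],"twist":0},{"jaw":0,"linear":[-2.5,-2.9,0],"twist":0},{"jaw":0,"linear":[-2.5,-2.9,0],"twist":0},{"jaw":0,"linear":[-2.5,-2.9,0],"twist":0},{"jaw":0,"linear":[-2.5,-2.9,0],"twist":0},{"jaw":0,"linear":[-2.5,-2.9,0],"twist":0},{"jaw":0,"linear":[-2.5,-2.9,0],"twist":0},{"jaw":0,"linear":[0,0,0],"twist":0}]'
```

```text
time: 1.1
position: [0.3454, 0.2335, 0.3094]
tool_rot: [0.165, 0.986, -0.0, -0.0]
ft_force: [0.7, -1.1, -0.5]
grip_width: 0.015
grip_force: 0.0
time: 2.1
position: [0.5046, -0.1629, 0.3093]
tool_rot: [0.168, 0.986, -0.002, 0.002]
ft_force: [0.2, -0.5, 0.4]
grip_width: 0.0005
grip_force: 0.0
```

```bash
python3 -m pendant '[{"jaw":0,"linear":[-2.1,-2.95,0],"twist":0},{"jaw":0,"linear":[-2.1,-2.95,0],"twist":0},{"jaw":0,"linear":[-2.1,-2.95,0],"twist":0},{"jaw":0,"linear":[0,0,0],"twist":6},{"jaw":0,"linear":[0,0,0],"twist":0},{"jaw":0,"linear":[0,0,0],"twist":0}]'
python3 - <<'E'
from h import *
from scipy.spatial.transform import Rotation as R
o=robot.get_obs(); print(R.from_quat(o["tool_rot"]).as_matrix().round(3),o["ft_force"].round(2))
c=cams.camera("wrist"); cv2.imwrite("pics/w1.png",c["color"]); W=cloud(c); np.save("w1.npy",W)
W=W[np.isfinite(W).all(-1)]; W=W[np.hypot(W[:,0]-.48,W[:,1]+.24)<.06]
d=W[(W[:,2]>.178)&(W[:,2]<.186)]; l=W[(W[:,2]>.194)&(W[:,2]<.24)]
print(len(d),len(l))
if len(d): print(d.min(0),d.max(0),cv2.minEnclosingCircle(d[:,:2].astype(np.float32)))
if len(l): print(l.min(0),l.max(0),l.mean(0)); U,S,V=np.linalg.svd(l-l.mean(0),full_matrices=False); print(V[2])
s=W[(W[:,2]>.06)&(W[:,2]<.16)]; 
if len(s): print(cv2.minAreaRect(s[:,:2].astype(np.float32)))
E
```

```text
time: 2.6
position: [0.5316, -0.2594, 0.3087]
tool_rot: [0.216, 0.976, 0.001, -0.001]
ft_force: [-0.5, 0.2, 0.3]
grip_width: 0.0002
grip_force: 0.0
[[-0.907  0.421 -0.002]
 [ 0.421  0.907  0.002]
 [ 0.002  0.001 -1.   ]] [-0.47  0.24  0.28]
1379 587
[ 0.44981157 -0.25407888  0.17821313] [ 0.4991774  -0.21336912  0.18599671] ((0.47435709834098816, -0.23575204610824585), 0.024958109483122826)
[ 0.48336767 -0.26388443  0.19415784] [ 0.50953838 -0.22445     0.22446503] [ 0.49786033 -0.24487032  0.21255751]
[ 0.87987372 -0.38007047 -0.28525194]
((0.46782177686691284, -0.2327587604522705), (0.09545749425888062, 0.06094089522957802), 65.94458770751953)
```

View pics/w1.png

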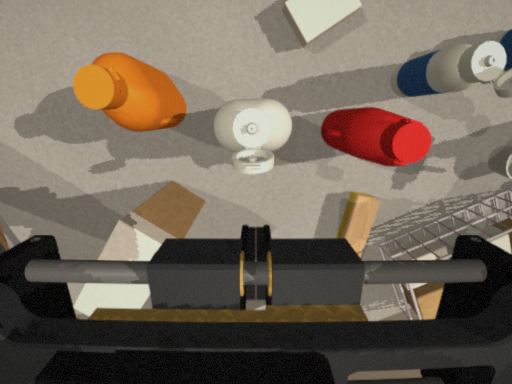

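The wrist view shows the softener deck at (252,128) and the lid leaning slightly back at (253,160). The closed fingers are at (256,265), squarely behind the lid and in line with it. Next I lower them behind the lid.

```bash
python3 -m pendant '[{"jaw":0,"linear":[0,-0.3,2],"twist":0},{"jaw":0,"linear":[0,0,2],"twist":0},{"jaw":0,"linear":[0,0,2],"twist":0},{"jaw":0,"linear":[0,0,1.5],"twist":0},{"jaw":0,"linear":[0,0,0.5],"twist":0},{"jaw":0,"linear":[0,0,0],"twist":0},{"jaw":0,"linear":[0,0,0],"twist":0}]'
python3 - <<'E'
from h import *
o=robot.get_obs(); p=o["position"]; e=np.array([.906,-.423])
v=p[:2]-[.4675,-.2345]; print("corner s rel hinge mm",(v@e-.0095-.020)*1e3,"t",v@[.423,.906]*1e3,"tip z rel deck",(p[2]-robot.nose_length-.182)*1e3,o["ft_force"])
c=cams.camera("scene"); cv2.imwrite("pics/s1.png",cv2.resize(c["color"][150:270,130:290],None,fx=4,fy=4,interpolation=cv2.INTER_CUBIC))
E
```

```text
time: 3.23
position: [0.5313, -0.2621, 0.2302]
tool_rot: [0.216, 0.976, -0.0, 0.0]
ft_force: [0.5, -0.2, -0.1]
grip_width: 0.0003
grip_force: 0.0
corner s rel hinge mm 39.95221480965397 t 1.9324434602342013 tip z rel deck 31.17215761405806 [ 0.51509434 -0.21272815 -0.06099751]
```

View pics/s1.png

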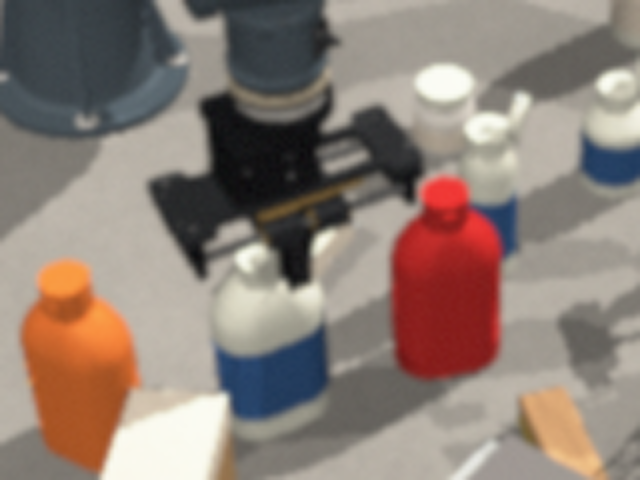

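The fingertips (crop pixel 295,270) are just behind the lid (255,255), and nothing has been touched. Now I push the lid forward along an arc about the hinge.

```bash
python3 -m pendant '[{"jaw":0,"linear":[1,0,0.2],"twist":0},{"jaw":0,"linear":[0.7,0,0],"twist":0},{"jaw":0,"linear":[0.4,0,0],"twist":0},{"jaw":0,"linear":[0.4,0,-0.1],"twist":0},{"jaw":0,"linear":[0.4,0,-0.1],"twist":0},{"jaw":0,"linear":[0.4,0,-0.1],"twist":0},{"jaw":0,"linear":[0.4,0,-0.1],"twist":0},{"jaw":0,"linear":[0.4,0,0],"twist":0},{"jaw":0,"linear":[0.4,0,0],"twist":0},{"jaw":0,"linear":[0.4,0,0.1],"twist":0},{"jaw":0,"linear":[0,0,0],"twist":0}]'
python3 - <<'E'
from h import *
o=robot.get_obs(); p=o["position"]; e=np.array([.906,-.423])
v=p[:2]-[.4675,-.2345]; print("corner s rel hinge mm",(v@e-.0095-.020)*1e3,"t",v@[.423,.906]*1e3,"tip z rel deck",(p[2]-robot.nose_length-.182)*1e3,o["ft_force"])
a=cams.camera("scene");b=cams.camera("wrist")
cv2.imwrite("pics/s2.png",np.hstack([cv2.resize(a["color"][160:260,150:250],(400,400),interpolation=cv2.INTER_CUBIC),cv2.resize(b["color"][60:320,126:386],(400,400))]))
E
```

```text
time: 4.2
position: [0.4855, -0.2414, 0.2302]
tool_rot: [0.217, 0.976, 0.0, -0.001]
ft_force: [-0.3, -0.3, -0.4]
grip_width: 0.0003
grip_force: 0.0
corner s rel hinge mm -10.233565270090109 t 1.3500745648374914 tip z rel deck 31.215517757074927 [-0.27287876 -0.30511054 -0.36608185]
```

View pics/s2.png

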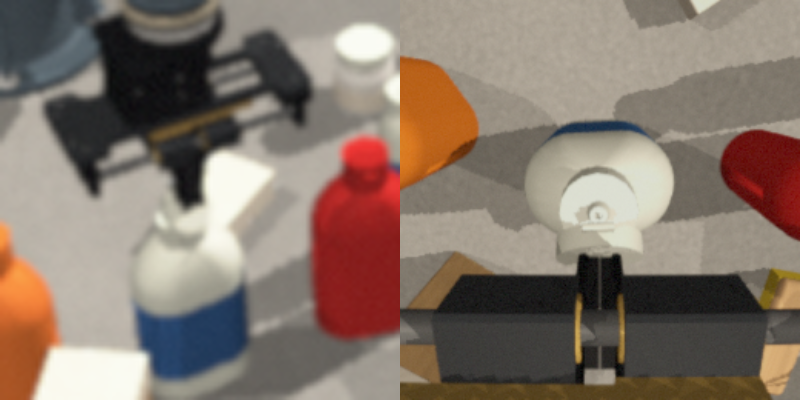

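The lid has tipped forward to about 55° under the fingertips (left panel 170,215; right panel 600,240), and the bottle hasn't moved. I continue down the arc and stop just short of shut.

```bash
python3 -m pendant '[{"jaw":0,"linear":[0.45,0,0.2],"twist":0},{"jaw":0,"linear":[0.4,0,0.2],"twist":0},{"jaw":0,"linear":[0.35,0,0.25],"twist":0},{"jaw":0,"linear":[0.3,0,0.3],"twist":0},{"jaw":0,"linear":[0.25,0,0.3],"twist":0},{"jaw":0,"linear":[0.2,0,0.3],"twist":0},{"jaw":0,"linear":[0.15,0,0.25],"twist":0},{"jaw":0,"linear":[0,0,0.1],"twist":0},{"jaw":0,"linear":[0,0,0],"twist":0}]'
python3 -m pendant '[{"jaw":0,"linear":[0,0,0.1],"twist":0},{"jaw":0,"linear":[0,0,0],"twist":0}]'
python3 -m pendant '[{"jaw":0,"linear":[0,0,0.1],"twist":0},{"jaw":0,"linear":[0,0,0],"twist":0}]'
```

```text
time: 5.05
position: [0.4674, -0.2331, 0.2112]
tool_rot: [0.217, 0.976, 0.0, -0.0]
ft_force: [-1.2, -0.0, 0.4]
grip_width: 0.0009
grip_force: 0.0
time: 5.22
position: [0.4677, -0.2333, 0.2105]
tool_rot: [0.217, 0.976, -0.0, 0.0]
ft_force: [0.1, -0.6, 0.0]
grip_width: 0.0005
grip_force: 0.0
time: 5.38
position: [0.4676, -0.2332, 0.2095]
tool_rot: [0.216, 0.976, -0.0, 0.0]
ft_force: [0.1, 0.5, 0.3]
grip_width: 0.0006
grip_force: 0.0
```

```bash
for i in 1; do python3 -m pendant '[{"jaw":0,"linear":[0,0,0.05],"twist":0},{"jaw":0,"linear":[0,0,0],"twist":0}]'; done
python3 -m pendant '[{"jaw":0,"linear":[0,0,0.05],"twist":0},{"jaw":0,"linear":[0,0,0],"twist":0}]'|sed -n '2p;4p'
python3 -m pendant '[{"jaw":0,"linear":[0,0,0.05],"twist":0},{"jaw":0,"linear":[0,0,0],"twist":0}]'|sed -n '2p;4p'
```

```text
time: 5.55
position: [0.4677, -0.2333, 0.2094]
tool_rot: [0.216, 0.976, -0.0, 0.0]
ft_force: [-0.5, 0.9, 2.7]
grip_width: 0.0008
grip_force: 1.3
position: [0.4677, -0.2333, 0.2094]
ft_force: [-1.9, 0.9, 5.8]
position: [0.4679, -0.2334, 0.2093]
ft_force: [-2.2, 1.2, 9.0]
```

The lid is firm at tip height 192 mm with 9 N on it, so it is shut. I lift straight up and check.

```bash
python3 -m pendant '[{"jaw":0,"linear":[0,0,-0.2],"twist":0},{"jaw":0,"linear":[0,0,-0.5],"twist":0},{"jaw":0,"linear":[0,0,-2],"twist":0},{"jaw":0,"linear":[0,0,-3],"twist":0},{"jaw":0,"linear":[0,0,-4],"twist":0},{"jaw":0,"linear":[-3.5,0,-1],"twist":0},{"jaw":0,"linear":[-3.5,0,0],"twist":0},{"jaw":0,"linear":[-2,0,0],"twist":0},{"jaw":0,"linear":[0,0,0],"twist":0},{"jaw":0,"linear":[0,0,0],"twist":0}]'
python3 - <<'E'
from h import *
for n in("wrist","scene"):
    c=cams.camera(n); W=cloud(c)
    if n=="wrist": cv2.imwrite("pics/w3.png",c["color"])
    W=W[np.isfinite(W).all(-1)]; W=W[np.hypot(W[:,0]-.4675,W[:,1]+.2345)<.06]
    l=W[(W[:,2]>.176)&(W[:,2]<.26)]; s=W[(W[:,2]>.06)&(W[:,2]<.16)]
    r=l[np.hypot(l[:,0]-.4675,l[:,1]+.2345)<.015]; e=np.c_[(r[:,:2]-[.4675,-.2345])@[.906,-.423],np.ones(len(r))]
    print(n,len(l),"max",l.max(0),"med z",np.median(r[:,2]),"slope",np.linalg.lstsq(e,r[:,2],rcond=None)[0],cv2.minAreaRect(s[:,:2].astype(np.float32)))
E
```

```text
time: 6.72
position: [0.5492, -0.2712, 0.3143]
tool_rot: [0.216, 0.976, 0.0, -0.001]
ft_force: [-0.5, 0.7, -0.1]
grip_width: 0.0004
grip_force: 0.0
wrist 1519 max [ 0.49255738 -0.21311978  0.19323148] med z 0.1909298345741574 slope [0.00269346 0.19090395] ((0.4699524939060211, -0.23361510038375854), (0.09532731026411057, 0.06343202292919159), 68.24627685546875)
scene 127 max [ 0.48987964 -0.21647302  0.19767343] med z 0.19188117398837057 slope [-0.05045908  0.19161946] ((0.476703941822052, -0.2428044229745865), (0.09546349197626114, 0.053650036454200745), 59.033023834228516)
```

View pics/w3.png

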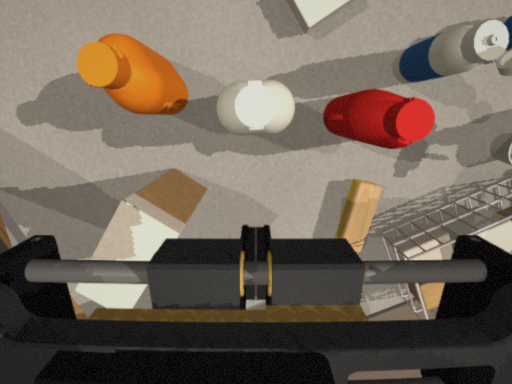

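The lid is flat and shut at (255,105), with its top at about 191–192 mm. The bottle is standing where it was, its neighbours look undisturbed, and the hand is clear.

```bash
python3 -c "
from rig import robot; print(robot.hand_in())"
```

```text
the job is handed in; nothing more can be done
None
```

The softener's cap is shut: its lid measures flat, about 191–192 mm above the counter. The bottle is still standing where it was, nothing else appears disturbed in the last views, the hand is clear, and the job was handed in after about 7 s.

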